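Slide a specimen carrier along the stage rail into its corner pocket

TASK

Load the specimen carrier on the black loading stage without picking it up: with a fingertip, push it sideways until it lies flat against the long rail, clear of both ends, then slide it along the rail, keeping it against the rail, fully home into the corner pocket at the end that has the straight guide bar. Push gently, leave the other things where they are, and move the hand away when it is seated.

Things in the scene. Friction and masses are not known exactly. Their poses are not given: they have to be found in the camera images.
- stage: Fixed black loading stage: flat plate 190 mm (its x, from -120 to +70 mm) by 340 mm (its y, -170 to +170), top face 30 mm above the table. Origin on the table, midway along y. Its x axis points away from the robot, turned up to 0.3 rad; z up. Along its far side a straight rail runs along y (see point rail).
- rail (a point): Point on the stage plate at the foot of the rail, midway along its face towards the robot: stage x = +50 mm, y = 0. Axes as the stage's. The aluminium rail is 15 mm wide and stands 10 mm above the plate. At each end an end stop of the same height juts 47 mm from it towards the robot; the stops' inner faces are at stage y = -150 and +150 mm.
- guide_bar: Fixed straight aluminium bar, 40 mm long (its y) with rounded ends, 10 wide, 8 high. Origin: centre of its underside, on the stage at x = +8 mm, y = +125 or -125 mm (varies). Axes as the stage's. Rail, end stop and bar make the corner pocket, a lane 37 mm wide. The seated carrier touches the end stop, its origin at the same stage y as the bar's and at stage x = +33 mm.
- locking_screw: Fixed round steel screw head on the stage, 28 mm in diameter, 14 mm high, at the other end from the guide bar (stage x = +8 mm, stage y = minus that of the bar). It blocks that end. Origin: centre of its underside.
- carrier: Loose aluminium block, 34 mm (its x) by 50 mm (its y) by 16 mm high, 50 to 100 g, a round polished specimen flush in its top. Origin: centre of its underside. Starts flat on the stage, origin at stage x = +3 to +20 mm, y = -20 to +20 mm, turned up to 0.35 rad from the stage. Ordinary friction. Flat against the rail its origin is at stage x = +33 mm, its y along the rail.
- objective: Bystander: loose steel microscope objective standing on the front part of the stage near one end, 30 mm in diameter, 46 mm high. Origin: centre of its underside.
- spacer: Bystander: loose aluminium ring, 34 mm in diameter, 12 mm high, lying on the front part of the stage near the other end. Origin: centre of its underside.
- oil_bottle: Bystander: small amber glass bottle standing on the table to the left of the stage, 32 mm in diameter, 65 mm high. Origin: centre of its underside.
- dish: Bystander: open glass dish on the table to the right of the stage, 84 mm in diameter, 16 mm high. Origin: centre of its underside.
- screwdriver: Bystander: screwdriver, 150 mm long, lying on the table to the right of the stage. Origin: beneath its length, its x axis along the blade.
- slide_box: Bystander: open grey plastic box of glass slides, 90 by 110 by 30 mm, on the table to the left of the stage. Origin: centre of its underside.
Mind the look-alikes: they are no part of the job. Leave any blue or pink look-alike of the carrier alone.

How it is judged:
On the way, in this order (a step that is already met when the one before it is completed fails the run):
1. the carrier lies flat against the rail, still clear of the pocket (x of carrier in the frame of stage above 0.03 m and angle between the y axis of carrier and the y axis of stage, either way round below 0.07 rad and horizontal distance between carrier and guide_bar above 0.065 m), for 0.2 s.
2. the carrier is fully home in the corner pocket (x of carrier in the frame of stage above 0.03 m and angle between the y axis of carrier and the y axis of stage, either way round below 0.07 rad and y of carrier in the frame of guide_bar between -0.0035 and 0.0035 m and z of carrier in the frame of stage between 0.027 and 0.033 m), for 0.2 s.
At the end, for the whole second after the job is handed in: The carrier lies flat on the stage in the corner pocket beside the guide bar: within 3 mm of the rail, within 3.5 mm of the end stop, square to the rail within 0.07 rad, at rest (all of step 2 and linear speed of carrier below 0.01 m/s and angle between carrier's own z axis and vertical below 0.05 rad); the robot touches nothing.
It fails at once if the carrier is lifted more than 6 mm off the stage or tipped by more than 0.25 rad (z of carrier in the frame of stage above 0.036 m or angle between carrier's own z axis and vertical above 0.25 rad).
It fails at once if the carrier leaves the rail by more than 8 mm over the last 70 mm of its way (x of carrier in the frame of stage below 0.025 m and y of carrier in the frame of guide_bar between -0.07 and 0.07 m).
It fails at once if the carrier is pushed or squeezed with more than 40 N (contact force between the fingers and carrier above 40 N).
It fails at once if another thing is moved by more than 15 mm (distance of any of objective, spacer, oil_bottle, dish, screwdriver, slide_box from where it was at the start of the episode above 0.015 m).
It also fails if it takes over 45 s, if anything falls off the work surface, if the arm or the gripper's body presses on something with over 40 N, if the wrist force passes 120 N, or if a joint passes its speed limit or range.

ROBOT

A 6-joint arm with a two-finger parallel gripper is mounted at the origin on the work surface. World frame = base frame: x ahead of the robot, y to its left, z up, the work surface at z = 0. Lengths are in m, angles in rad, forces in N, time in s.
With the tool pointing down it reaches from about 0.35 to 0.8 m from the base axis. Payload 7.3 kg.
Tool frame: the origin (TCP) lies midway between the tips of the shut fingers; the grasp point (between the pads) lies 19 mm behind it; z points along the fingers, x is the direction in which the jaws open and shut, and the axes are right-handed (so a half turn about z gives the same grasp; the last joint's range is limited). The gripper opens to 85 mm and grips with 20 to 120 N. Pads are 22 mm wide; open, the fingers measure 114 mm over their backs; the gripper's body (76 mm by 85 mm) begins 54 mm behind the grasp point. The pads swing forward as they close: fully open they stand 13 mm farther back than shut.
Start: joints at [0.966, 0.342, 1.524, -0, 1.275, -0.146], TCP at [0.232, 0.471, 0.231] pointing down, gripper open.
Joint ranges: [-2.53, 2.53], [-0.77, 2.02], [0.04, 2.7], [-1, 4.14], [0.28, 2.66], [-3.11, 3.11]. Speed limits (rad/s): [2.57, 2.57, 3.14, 3.14, 3.14, 3.14].

INTERFACE

Orientations are given as a rotation vector (axis times angle).
In Python, from workcell import r gives the robot as it stands.
- The arm moves only by the tool servo_tool, never from a script. Its arguments are lists of equal length, an entry for each row: "xyz": the shift along the tool's x, y, z normalised to -1 to 1, where 1 is 0.15 m, a list of three; "spin": the turn about the tool's z normalised to -1 to 1, where 1 is 1.5 rad; "grip": the opening, from 0 (shut) to 1 (fully open). In form: {"xyz": [[tx, ty, tz], ...], "spin": [spin, ...], "grip": [grip, ...]}. A call has 1 to 12 rows; each row shifts and turns the pose as measured when the row begins, along the tool's axes as they then stand; what a row does not reach is not made up. A row lasts 1/12 s, in which the tool goes at most 41.7 mm and 7.16 degrees, less where a joint would pass 70% of its speed; a pose out of reach is approached as far as the arm can. A call with a number of a shift or a turn outside -1 to 1 is refused whole. A call with a gripper value outside its range is refused whole. The fingers move at their own pace and stop on an object; the grip force is fixed at half the most. Time passes only in rows, so rows that do not move let the fingers close. It gives the time, the measured TCP pose, the force and the opening at its end, in the units of the state.
- r.get_state(): the state, without advancing time (a new reading comes with each control period).
- r.grab_frame(name): name is "scene" or "top" or "wrist"; returns (picture, depth): 420x560x3 uint8, red, green, blue; 420x560 float32, m along the optical axis (not along the pixel's ray), 0 where there is no reading.
- r.camera_model(name): a dict with "fov_y" (degrees; the focal length in pixels is half the picture's height over the tangent of half this angle, whatever the lens; pixels are square), "cx", "cy" (the principal point, pixels), "rvec" (rotation vector, rad) and "tvec" (3), from world to camera coordinates, as OpenCV has them; the wrist camera has in their place "hand_eye" (4x4, takes a point from camera to tool coordinates, whose origin is the TCP and whose axes are the tool frame's). Camera axes: x right, y down, z forward; pixel columns grow to the right and rows downward; lengths in m; the calibration is good to about 2 mm. A picture is of the moment at which its call begins: read the wrist's pose just before it. camera_model takes no time and is no camera call.
- r.hand_in(): hands the job in, once; it reports no verdict.
Trained networks look in the newest picture that a camera, given by its name, has taken for a name from the list of things; names that differ only in an ending like _2 or _b are one class to them, and where a whole thing is asked for, a point or a joint stands for the part that bears it (a point fixed in the world has none). Each returns a list of dicts, best first, with "score" (0 to 1); they miss things now and then, are a little off and sometimes report something else, mostly with a low value. They report only what shows in the picture. A call takes as long as a camera call. They do not tell look-alikes from the thing itself.
- r.find_in(camera, name): "at" ([column, row] in pixels, amid what is visible of it).
- r.landmark_of(camera, name): "at" ([column, row] in pixels: a listed point, or the origin of a listed thing).
The state is a dict: "time_s": time; "joint_positions": joint angles; "joint_velocities": joint speeds; "tau": joint torques, N m; "eef_pos": TCP position; "tool_rot": TCP orientation; "force": force on the tool from outside, world axes, zero at the start; "torque": the same for the moment, N m; "grip_width": finger opening in m.
Only numpy, scipy, OpenCV 4.12 (cv2) and the standard library are available. Lean on these libraries where they do the work, as an engineer would, in place of code of your own. Each camera call takes 0.05 s, during which the arm holds its last target. There are 200 camera calls.

## Working session

There is one attempt and no reset: what is moved stays moved. The work goes in short steps, Python scripts to look and compute and a tool call to move; the robot and the scene stay as the last step left them, time stands still between calls to the robot, and variables do not carry over. Pictures are saved under pics/ and viewed, about 8 in all and at most 12, crops included, and the job is handed in when it is done.

Besides the shell and the picture viewer there is one more tool, called after "Request:" as name(argument=value, ...) on one line, values as JSON. servo_tool: Moves the arm, as the interface text tells. Its arguments: {"type":"object","properties":{"xyz":{"type":"array","items":{"type":"array","items":{"type":"number","minimum":-1,"maximum":1}}},"spin":{"type":"array","items":{"type":"number","minimum":-1,"maximum":1}},"grip":{"type":"array","items":{"type":"number"}}},"required":["xyz","spin","grip"]}

```bash
mkdir -p pics; cat > h.py <<'E'
import numpy as np, cv2
from workcell import r
from scipy.spatial.transform import Rotation as R
def cam(n):
    m=r.camera_model(n); f=210/np.tan(np.radians(m["fov_y"])/2)
    if "hand_eye" in m:
        s=r.get_state(); T=np.eye(4); T[:3,:3]=R.from_rotvec(s["tool_rot"]).as_matrix(); T[:3,3]=s["eef_pos"]
        T=T@np.array(m["hand_eye"])
    else:
        T=np.eye(4); T[:3,:3]=R.from_rotvec(np.ravel(m["rvec"])).as_matrix(); T[:3,3]=np.ravel(m["tvec"]); T=np.linalg.inv(T)
    return T,f,m["cx"],m["cy"]
def ray(c,uv,z):
    T,f,cx,cy=c; d=T[:3,:3]@np.array([(uv[0]-cx)/f,(uv[1]-cy)/f,1]); o=T[:3,3]
    return o+d*(z-o[2])/d[2]
def proj(c,p):
    T,f,cx,cy=c; q=T[:3,:3].T@(np.array(p)-T[:3,3]); return np.array([f*q[0]/q[2]+cx,f*q[1]/q[2]+cy])
def save(n,im): cv2.imwrite("pics/"+n+".png",im[:,:,::-1])
E
python3 - <<'E'
from h import *
print(r.get_state())
for n in ("top","scene"):
    c=cam(n); im,d=r.grab_frame(n); save(n+"0",im); print(n,c[0][:3,3],c[1:], r.camera_model(n))
    for t,z in (("rail",.03),("stage",0),("carrier",.03),("guide_bar",.03),("locking_screw",.03),("objective",.03),("spacer",.03)):
        for o in r.landmark_of(n,t)[:3]: print(t,round(o["score"],2),np.round(o["at"],1),np.round(ray(c,o["at"],z),4))
E
```

```text
{'time_s': 0.0, 'joint_positions': array([ 9.66017070e-01,  3.42733459e-01,  1.52501463e+00,  1.87276136e-05,
        1.27541384e+00, -1.45997130e-01]), 'joint_velocities': array([ 1.27838732e-03,  1.75525169e-04,  7.56504031e-05, -2.49856929e-04,
       -1.21510804e-03,  1.55131153e-03]), 'tau': array([-1.74109578e-04, -4.33679080e+01, -2.46008724e+01, -1.18816370e-04,
        7.80712027e-03,  4.19428247e-06]), 'eef_pos': array([0.23224151, 0.4703888 , 0.23062123]), 'tool_rot': array([ 2.66785890e+00,  1.65780015e+00, -2.27146826e-03]), 'force': array([-0.18632748, -0.25657298,  0.01439414]), 'torque': array([-0.02614561,  0.00501736,  0.03214004]), 'grip_width': 0.08513833720344205}
top [0.41730385 0.02581053 1.37861107] (np.float64(526.6645206436009), 282.60773684904893, 203.976992301754) {'fov_y': 43.47787970831058, 'cx': 282.60773684904893, 'cy': 203.976992301754, 'rvec': array([ 2.19703394, -2.1517935 ,  0.10920796]), 'tvec': array([0.00948658, 0.54754601, 1.3324716 ])}
rail 0.88 [324.1 170.3] [ 0.6367 -0.0847  0.03  ]
stage 0.85 [322.4 188.8] [ 0.5922 -0.0833  0.    ]
carrier 
[... 551 characters left out ...]
607649814, 'cx': 271.23713004389384, 'cy': 210.20144589262995, 'rvec': array([ 2.34975938,  1.11110645, -0.32928163]), 'tvec': array([-0.37868592, -0.311194  ,  1.26990589])}
rail 0.57 [251.2 272.7] [ 0.6353 -0.0854  0.03  ]
stage 0.6 [238.6 258. ] [ 0.5783 -0.077   0.    ]
carrier 0.73 [327.8 270. ] [0.7312 0.0412 0.03  ]
carrier 0.61 [243.6 251.5] [ 0.5861 -0.0674  0.03  ]
carrier 0.57 [280.2 323.6] [ 0.7561 -0.1086  0.03  ]
guide_bar 0.67 [242.1 250. ] [ 0.5813 -0.0677  0.03  ]
guide_bar 0.52 [282.8 225.5] [0.5897 0.0386 0.03  ]
locking_screw 0.56 [186.4 290.5] [ 0.5834 -0.2108  0.03  ]
objective 0.76 [155.9 256.2] [ 0.4776 -0.2173  0.03  ]
spacer 0.63 [257.7 198. ] [0.497  0.0417 0.03  ]
```

```bash
python3 - <<'E'
import cv2
a=cv2.imread("pics/top0.png")[95:275,205:445]
cv2.imwrite("pics/topc.png",cv2.resize(a,None,fx=3.3,fy=3.3,interpolation=cv2.INTER_CUBIC))
E
```

```text
(no output)
```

View pics/topc.png

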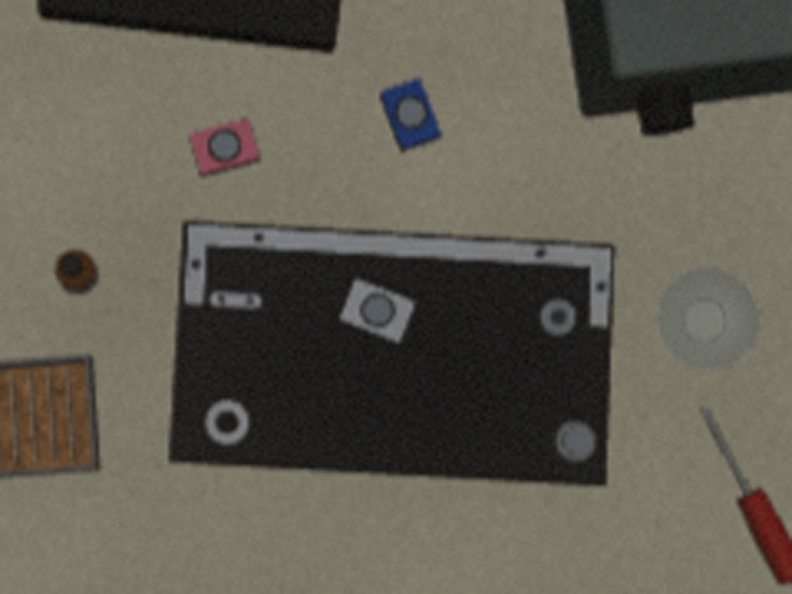

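The top view shows the guide bar at the left (crop 235,300, +y) and the screw at the right (557,317). The grey carrier is mid-stage at (378,310), its right end turned towards the robot. The spacer is front left and the objective front right. The blue and pink look-alikes are behind the rail.

```bash
cat >> h.py <<'E'
def stage_top(im,c):
    # plate corners -> pose; uses the dark+aluminium outline via known crop points refined by hand
    P=np.array([(185,222),(612,245),(170,462),(605,484)])/3.3+[205,95]
    zs=[.04,.04,.03,.03]
    W=np.array([ray(c,p,z)[:2] for p,z in zip(P,zs)])
    S=np.array([(.07,.17),(.07,-.17),(-.12,.17),(-.12,-.17)])
    a,b=S-S.mean(0),W-W.mean(0)
    psi=np.arctan2((a[:,0]*b[:,1]-a[:,1]*b[:,0]).sum(),(a*b).sum())
    M=np.array([[np.cos(psi),-np.sin(psi)],[np.sin(psi),np.cos(psi)]])
    o=W.mean(0)-M@S.mean(0); return psi,M,o,W-(S@M.T+o)
def carrier_top(im,c,uv,z=.046,w=24):
    u,v=np.int32(np.round(uv)); g=cv2.cvtColor(im[v-w:v+w,u-w:u+w],cv2.COLOR_RGB2GRAY)
    g=cv2.resize(g,None,fx=4,fy=4,interpolation=cv2.INTER_CUBIC)
    _,b=cv2.threshold(g,85,255,0)
    cs=cv2.findContours(b,cv2.RETR_EXTERNAL,cv2.CHAIN_APPROX_NONE)[0]
    k=min(cs,key=lambda q:np.linalg.norm(q.reshape(-1,2).mean(0)-4*w) if cv2.contourArea(q)>1500 else 1e9)
    bx=(cv2.boxPoints(cv2.minAreaRect(k))+.5)/4-.5+[u-w,v-w]
    Q=np.array([ray(c,p,z)[:2] for p in bx]); e=[Q[1]-Q[0],Q[2]-Q[1]]
    e.sort(key=np.linalg.norm); L=e[1]; 
    if L[1]<0: L=-L
    return Q.mean(0),np.arctan2(-L[0],L[1]),[np.linalg.norm(x) for x in e]
E
python3 - <<'E'
from h import *
im=cv2.imread("pics/top0.png")[:,:,::-1].copy(); c=cam("top")
psi,M,o,res=stage_top(im,c); print(psi,o,np.round(res,4).tolist())
p,a,s=carrier_top(im,c,(319.7,187)); print(p,a,s,"in stage",M.T@(p-o),a-psi)
def st(q): return np.round(M.T@(np.array(q)-o),4)
for n,q in (("rail",(.6367,-.0847)),("bar",(.5904,.0435)),("screw",(.5861,-.2205)),("obj",(.4928,-.2182)),("sp",(.4949,.0514))): print(n,st(q))
s=r.get_state(); X=R.from_rotvec(s["tool_rot"]).as_matrix(); print(X.round(3))
E
```

```text
-0.03062968371429432 [ 0.57886272 -0.08615943] [[-0.0016, -0.0031], [-0.0021, 0.0036], [0.0016, -0.0015], [0.002, 0.0009]]
[ 0.58670115 -0.0708421 ] -0.35455839486540536 [np.float64(0.03446816225525961), np.float64(0.04994651004337236)] in stage [0.00736566 0.0155502 ] -0.32392871115111105
rail [0.0578 0.0032]
bar [0.0076 0.13  ]
screw [ 0.0113 -0.1341]
obj [-0.082  -0.1346]
sp [-0.0881  0.1349]
[[ 0.443  0.897  0.   ]
 [ 0.897 -0.443  0.   ]
 [ 0.     0.    -1.   ]]
```

Request:
servo_tool(xyz=[[0, 0, 0], [0, 0, 0], [0, 0, 0], [0, 0, 0], [0, 0, 0]], spin=[-0.075, -0.075, -0.075, -0.06, 0], grip=[0, 0, 0, 0, 0])

```text
time_s: 1.22
eef_pos: [0.2325, 0.4707, 0.2314]
tool_rot: [-2.235, -2.208, -0.0]
force: [0.4, -0.2, -1.3]
grip_width: 0.025
```

```bash
sed -i 's/zs=\[.04,.04/zs=[.03,.03/' h.py; cat >> h.py <<'E'
_c=cam("top"); PSI,M,O,RES=stage_top(None,_c)
def where(tgt=None,z=None):
    s=r.get_state(); X=R.from_rotvec(s["tool_rot"]).as_matrix(); p=s["eef_pos"]
    print("t",round(s["time_s"],2),"tcp",p.round(4),"stage",(M.T@(p[:2]-O)).round(4),"F",s["force"].round(1),"w",round(s["grip_width"],3))
    print("tool x yaw err vs stage y",round(np.arctan2(X[1,0],X[0,0])-np.pi/2-PSI,4),"tilt",X[2,2].round(4))
    if tgt is not None:
        w=np.append(M@np.array(tgt)+O,z if z is not None else p[2])-p; print("shift tool norm",(X.T@w/.15).round(3))
E
python3 - <<'E'
from h import *
print(PSI,O,RES.round(4).tolist()); where((-.038,.012))
E
```

```text
-0.03164498856774518 [ 0.57971987 -0.08661005] [[-0.0008, -0.0021], [-0.0011, 0.002], [0.0006, -0.0011], [0.0013, 0.0013]]
t 1.22 tcp [0.2325 0.4707 0.2314] stage [-0.3647  0.5461] F [ 0.4 -0.2 -1.3] w 0.025
tool x yaw err vs stage y 0.0197 tilt -1.0
shift tool norm [-3.603  2.107 -0.   ]
```

Request:
servo_tool(xyz=[[-0.22, 0.13, 0], [-0.22, 0.13, 0], [-0.22, 0.13, 0], [-0.22, 0.13, 0], [-0.22, 0.13, 0], [-0.22, 0.13, 0], [-0.22, 0.13, 0], [-0.22, 0.13, 0], [-0.22, 0.13, 0], [-0.22, 0.13, 0], [-0.22, 0.13, 0], [-0.22, 0.13, 0]], spin=[0.013, 0, 0, 0, 0, 0, 0, 0, 0, 0, 0, 0], grip=[0, 0, 0, 0, 0, 0, 0, 0, 0, 0, 0, 0])

```text
time_s: 2.22
eef_pos: [0.4542, 0.0537, 0.2316]
tool_rot: [2.284, 2.157, 0.011]
force: [0.6, 0.8, 0.6]
grip_width: -0.0002
```

```bash
python3 -c "
from h import *
where((-.045,.012),.15)"
```

```text
t 2.22 tcp [0.4542 0.0537 0.2316] stage [-0.1299  0.1363] F [0.6 0.8 0.6] w -0.0
tool x yaw err vs stage y -0.0255 tilt -1.0
shift tool norm [-0.817  0.584  0.542]
```

Request:
servo_tool(xyz=[[-0.2, 0.15, 0.08], [-0.2, 0.15, 0.1], [-0.2, 0.15, 0.1], [-0.2, 0.1, 0.1], [0, 0, 0.1], [0, 0, 0]], spin=[-0.017, 0, 0, 0, 0, 0], grip=[0, 0, 0, 0, 0, 0])

```text
time_s: 2.72
eef_pos: [0.5382, -0.0839, 0.1587]
tool_rot: [2.28, 2.149, 0.018]
force: [-0.9, 0.6, 0.3]
grip_width: 0.0001
```

```bash
python3 - <<'E'
from h import *
where((-.045,.012),.036)
c=cam("wrist"); im,d=r.grab_frame("wrist"); 
v=im.copy()
for q in [(.05,y) for y in np.arange(-.15,.16,.05)]+[(.033,.125),(-.12,.17),(-.12,-.17),(-.045,.012),(.0034,.0155),(.008,.125)]:
    w=np.append(M@np.array(q)+O,.03); p=proj(c,w)
    if (np.abs(p)<900).all(): cv2.circle(v,tuple(int(x) for x in p),3,(255,0,0),-1)
save("wrist1",v); cv2.imwrite("pics/wrist1raw.png",im[:,:,::-1])
t=r.grab_frame("top")[0]; save("top1",t)
E
```

```text
t 2.72 tcp [ 0.5382 -0.0839  0.1587] stage [-0.0415  0.0014] F [-0.9  0.6  0.3] w 0.0
tool x yaw err vs stage y -0.0274 tilt -0.9999
shift tool norm [ 0.067 -0.036  0.818]
```

View pics/wrist1.png

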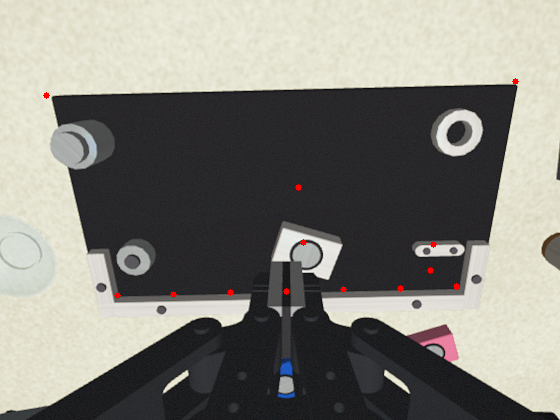

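The wrist view agrees with my stage model. The projected rail-foot points lie along the rail edge (117,296 to 457,287), and the bar is at (438,249). The carrier is at about (308,250), and the plate ahead of it is free.

Request:
servo_tool(xyz=[[0.067, -0.036, 0], [0, 0, 0.2], [0, 0, 0.2], [0, 0, 0.2], [0, 0, 0.12], [0, 0, 0]], spin=[-0.018, 0, 0, 0, 0, 0], grip=[0, 0, 0, 0, 0, 0])

```text
time_s: 3.32
eef_pos: [0.5393, -0.0637, 0.061]
tool_rot: [2.221, 2.184, 0.037]
force: [-0.5, 0.5, 0.4]
grip_width: 0.0002
```

```bash
python3 -c "
from h import *
where((-.045,.012),.036)"
```

```text
t 3.32 tcp [ 0.5393 -0.0637  0.061 ] stage [-0.0411  0.0216] F [-0.5  0.5  0.4] w 0.0
tool x yaw err vs stage y 0.0145 tilt -0.9994
shift tool norm [-0.063 -0.033  0.165]
```

Request:
servo_tool(xyz=[[-0.05, -0.03, 0.03], [0, 0, 0.05], [0, 0, 0.04], [0, 0, 0.02], [0, 0, 0]], spin=[0.005, 0, 0, 0, 0], grip=[0, 0, 0, 0, 0])

```text
time_s: 3.73
eef_pos: [0.5373, -0.0689, 0.0447]
tool_rot: [2.219, 2.175, 0.045]
force: [-0.2, 0.2, -0.2]
grip_width: -0.0004
```

```bash
python3 -c "
from h import *
where((-.045,.012),.036)"
```

```text
t 3.73 tcp [ 0.5373 -0.0689  0.0447] stage [-0.043   0.0164] F [-0.2  0.2 -0.2] w -0.0
tool x yaw err vs stage y 0.0116 tilt -0.999
shift tool norm [-0.029 -0.016  0.057]
```

Request:
servo_tool(xyz=[[-0.02, 0, 0.03], [0, 0, 0.03], [0, 0.03, 0], [0, 0.03, 0], [0, 0.03, 0], [0, 0.03, 0], [0, 0.03, 0], [0, 0.03, 0]], spin=[0, 0, 0, 0, 0, 0, 0, 0], grip=[0, 0, 0, 0, 0, 0, 0, 0])

```text
time_s: 4.4
eef_pos: [0.5681, -0.0736, 0.0377]
tool_rot: [2.219, 2.173, 0.047]
force: [-0.3, -0.1, -0.5]
grip_width: -0.0002
```

```bash
python3 -c "
from h import *
where((.004,.012),.036)
print(R.from_rotvec(r.get_state()['tool_rot']).as_matrix().round(3))"
```

```text
t 4.4 tcp [ 0.5681 -0.0736  0.0377] stage [-0.012   0.0127] F [-0.3 -0.1 -0.5] w -0.0
tool x yaw err vs stage y 0.0107 tilt -0.9989
shift tool norm [-0.006  0.106  0.016]
[[ 0.021  0.999  0.047]
 [ 1.    -0.021 -0.005]
 [-0.004  0.047 -0.999]]
```

Request:
servo_tool(xyz=[[0, 0.02, 0.006], [0, 0.02, 0.004], [0, 0.02, 0.004], [0, 0.02, 0], [0, 0.02, 0]], spin=[0, 0, 0, 0, 0], grip=[0, 0, 0, 0, 0])

```text
time_s: 4.82
eef_pos: [0.5846, -0.0735, 0.036]
tool_rot: [2.219, 2.174, 0.045]
force: [-10.8, 1.4, 6.6]
grip_width: 0.0001
```

```bash
python3 - <<'E'
from h import *
where((.006,.012),.036)
im=r.grab_frame("wrist")[0]; t=r.grab_frame("top")[0]
a=cv2.resize(t[120:240,255:395],(490,420),interpolation=cv2.INTER_CUBIC)
save("c2",cv2.resize(np.hstack([a,im[:,120:]]),(800,362)))
save("top2",t)
E
```

```text
t 4.82 tcp [ 0.5846 -0.0735  0.036 ] stage [0.0045 0.0133] F [-10.8   1.4   6.6] w 0.0
tool x yaw err vs stage y 0.0111 tilt -0.999
shift tool norm [-0.009  0.01   0.   ]
```

View pics/c2.png

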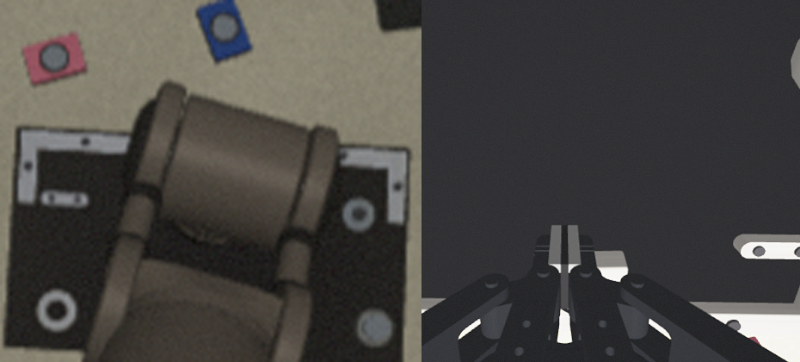

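The hand hides the carrier from above. The reaction is 11 N and the finger is at stage x = 4.5 mm (5 expected at the rail), so it looks seated flat. I'll back off and verify.

Request:
servo_tool(xyz=[[0, 0, 0], [0, -0.08, 0], [0, -0.12, 0], [-0.1, -0.12, -0.1], [-0.2, 0, -0.15], [-0.2, 0, 0], [-0.1, 0, 0], [0, 0, 0]], spin=[0, 0, 0, 0, 0, 0, 0, 0], grip=[0, 0, 0, 0, 0, 0, 0, 0])

```text
time_s: 5.58
eef_pos: [0.5335, -0.1651, 0.0735]
tool_rot: [2.21, 2.174, 0.049]
force: [0.9, 0.2, 0.9]
grip_width: -0.0
```

```bash
python3 - <<'E'
from h import *
where((.034,-.05),.036)
c=cam("wrist"); im=r.grab_frame("wrist")[0]; s=r.grab_frame("scene")[0]
for o in r.landmark_of("scene","carrier")[:3]: print(o["score"],o["at"],M.T@(ray(cam("scene"),o["at"],.03)[:2]-O))
for o in r.landmark_of("wrist","carrier")[:2]: print(o["score"],o["at"],M.T@(ray(c,o["at"],.03)[:2]-O))
save("wrist3",im)
a=cv2.resize(s[180:340,130:340],(550,420),interpolation=cv2.INTER_CUBIC)
save("c3",cv2.resize(np.hstack([a,im]),(800,303)))
E
```

```text
t 5.58 tcp [ 0.5335 -0.1651  0.0735] stage [-0.0437 -0.0799] F [0.9 0.2 0.9] w -0.0
tool x yaw err vs stage y 0.0153 tilt -0.9986
shift tool norm [0.193 0.508 0.276]
0.87 [326.9, 270.5] [0.14709789 0.13028747]
0.84 [250.9, 256.6] [0.02505738 0.0245112 ]
0.6 [283.1, 318.6] [ 0.17257256 -0.00569784]
0.73 [547.9, 416.4] [0.09904689 0.11013703]
0.68 [442.3, 342.0] [0.03273961 0.02238661]
```

View pics/c3.png

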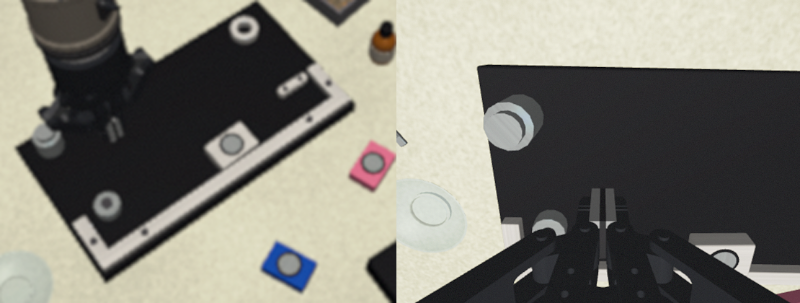

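The carrier lies flat against the rail at stage (≈33, ≈23) mm. Next I go behind its far end from the pocket.

Request:
servo_tool(xyz=[[0.05, 0.13, 0], [0.05, 0.13, 0], [0.05, 0.12, 0.02], [0.03, 0.05, 0.05], [0, 0, 0], [0, 0, 0]], spin=[0.01, 0, 0, 0, 0, 0], grip=[0, 0, 0, 0, 0, 0])

```text
time_s: 6.28
eef_pos: [0.5987, -0.1269, 0.0616]
tool_rot: [2.224, 2.175, 0.046]
force: [0.2, 0.1, 0.2]
grip_width: -0.0003
```

```bash
python3 -c "
from h import *
where((.034,-.045),.036)"
```

```text
t 6.28 tcp [ 0.5987 -0.1269  0.0616] stage [ 0.0202 -0.0397] F [0.2 0.1 0.2] w -0.0
tool x yaw err vs stage y 0.0098 tilt -0.9991
shift tool norm [-0.036  0.084  0.174]
```

Request:
servo_tool(xyz=[[-0.03, 0.07, 0.05], [0, 0.015, 0.05], [0, 0, 0.04], [0, 0, 0.03], [0, 0, 0], [0, 0, 0]], spin=[0, 0, 0, 0, 0, 0], grip=[0, 0, 0, 0, 0, 0])

```text
time_s: 6.78
eef_pos: [0.6072, -0.1304, 0.0333]
tool_rot: [2.227, 2.181, 0.04]
force: [0.2, -0.7, 0.4]
grip_width: 0.0001
```

```bash
python3 -c "
from h import *
where((.034,-.045),.036)"
```

```text
t 6.78 tcp [ 0.6072 -0.1304  0.0333] stage [ 0.0288 -0.0429] F [ 0.2 -0.7  0.4] w 0.0
tool x yaw err vs stage y 0.0108 tilt -0.9994
shift tool norm [-0.015  0.035 -0.017]
```

Request:
servo_tool(xyz=[[0.02, 0.04, -0.02], [0.03, 0.005, 0], [0.04, 0.001, 0], [0.04, 0.001, 0], [0.04, 0.001, 0], [0.04, 0.001, 0], [0.04, 0.001, 0], [0, 0, 0]], spin=[0, 0, 0, 0, 0, 0, 0, 0], grip=[0, 0, 0, 0, 0, 0, 0, 0])

```text
time_s: 7.45
eef_pos: [0.6162, -0.0888, 0.0387]
tool_rot: [2.226, 2.18, 0.042]
force: [0.2, -0.1, -0.2]
grip_width: 0.0001
```

```bash
python3 - <<'E'
from h import *
where((.036,.0855),.036)
s=r.grab_frame("scene")[0]
for o in r.landmark_of("scene","carrier")[:3]: print(o["score"],o["at"],M.T@(ray(cam("scene"),o["at"],.03)[:2]-O))
im=r.grab_frame("wrist")[0]
a=cv2.resize(s[180:340,130:340],(550,420),interpolation=cv2.INTER_CUBIC)
save("c4",cv2.resize(np.hstack([a,im]),(800,303)))
E
```

```text
t 7.45 tcp [ 0.6162 -0.0888  0.0387] stage [ 0.0365 -0.001 ] F [ 0.2 -0.1 -0.2] w 0.0
tool x yaw err vs stage y 0.0108 tilt -0.9993
shift tool norm [0.577 0.002 0.019]
0.69 [328.6, 267.9] [0.14478265 0.13702841]
0.68 [257.3, 255.7] [0.03158102 0.0364881 ]
0.56 [281.6, 324.3] [ 0.17974751 -0.01508802]
```

View pics/c4.png

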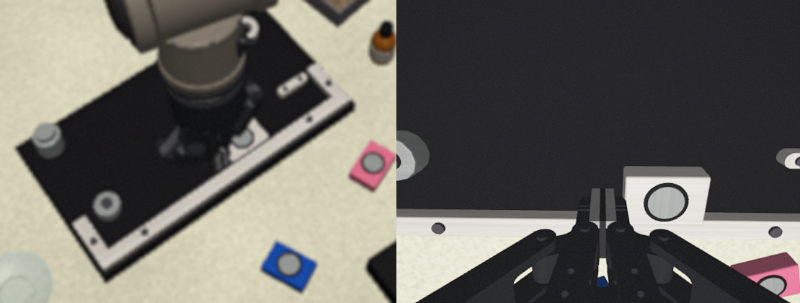

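In contact, the carrier is square against the rail (wrist crop 668,195). I'll continue sliding in short stages.

Request:
servo_tool(xyz=[[0.04, 0.001, 0.003], [0.04, 0.001, 0.003], [0.04, 0.001, 0.003], [0.04, 0.001, 0], [0.04, 0.001, 0], [0.04, 0.001, 0], [0, 0, 0]], spin=[0, 0, 0, 0, 0, 0, 0], grip=[0, 0, 0, 0, 0, 0, 0])

```text
time_s: 8.18
eef_pos: [0.6177, -0.0544, 0.0384]
tool_rot: [2.228, 2.174, 0.038]
force: [-0.6, -0.4, 0.7]
grip_width: -0.0002
```

```bash
python3 - <<'E'
from h import *
where((.0365,.0855),.036)
im=r.grab_frame("wrist")[0]; s=r.grab_frame("top")[0]
save("c5",im)
E
```

```text
t 8.18 tcp [ 0.6177 -0.0544  0.0384] stage [0.037  0.0334] F [-0.6 -0.4  0.7] w -0.0
tool x yaw err vs stage y 0.0073 tilt -0.9993
shift tool norm [ 0.348 -0.001  0.015]
```

View pics/c5.png

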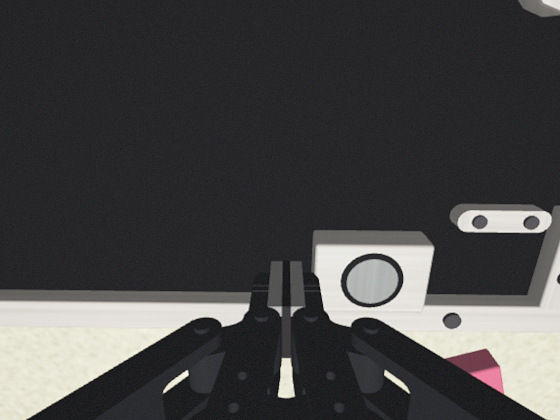

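The carrier is square against the rail and lined up with the pocket; the lane lies between the bar (500,220) and the rail. Continuing.

Request:
servo_tool(xyz=[[0.04, 0, 0.003], [0.04, 0, 0.003], [0.04, 0, 0.003], [0.04, 0, 0], [0.04, 0, 0], [0.04, 0, 0], [0, 0, 0]], spin=[0, 0, 0, 0, 0, 0, 0], grip=[0, 0, 0, 0, 0, 0, 0])

```text
time_s: 8.87
eef_pos: [0.6192, -0.0188, 0.0381]
tool_rot: [2.227, 2.17, 0.036]
force: [0.6, -1.5, 0.9]
grip_width: 0.0
```

Request:
servo_tool(xyz=[[0.02, 0, 0.002], [0.02, 0, 0], [0.02, 0, 0]], spin=[0, 0, 0], grip=[0, 0, 0])

```text
time_s: 9.12
eef_pos: [0.6195, -0.0096, 0.038]
tool_rot: [2.226, 2.17, 0.035]
force: [-0.9, -1.9, 2.0]
grip_width: -0.0
```

```bash
python3 - <<'E'
from h import *
where((.0365,.0855),.036)
im=r.grab_frame("wrist")[0]
save("c6",im)
E
```

```text
t 9.12 tcp [ 0.6195 -0.0096  0.038 ] stage [0.0373 0.0782] F [-0.9 -1.9  2. ] w -0.0
tool x yaw err vs stage y 0.0059 tilt -0.9992
shift tool norm [ 0.049 -0.006  0.013]
```

View pics/c6.png

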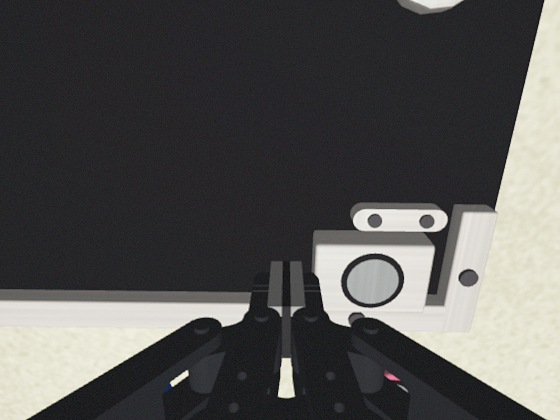

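The carrier is in the lane with a few mm left to the end stop (gap at columns 433–445). Small final steps.

Request:
servo_tool(xyz=[[0.015, 0, 0], [0.015, 0, 0], [0.015, 0, 0]], spin=[0, 0, 0], grip=[0, 0, 0])

```text
time_s: 9.42
eef_pos: [0.6198, -0.0021, 0.038]
tool_rot: [2.227, 2.17, 0.035]
force: [-1.4, -2.6, 2.4]
grip_width: 0.0
```

Request:
servo_tool(xyz=[[0.015, 0, 0], [0.015, 0, 0]], spin=[0, 0], grip=[0, 0])

```text
time_s: 9.58
eef_pos: [0.62, 0.0022, 0.038]
tool_rot: [2.226, 2.169, 0.034]
force: [-1.3, -12.0, 3.6]
grip_width: 0.0002
```

Request:
servo_tool(xyz=[[0.01, 0, 0], [0.01, 0, 0], [0, 0, 0]], spin=[0, 0, 0], grip=[0, 0, 0])

```text
time_s: 9.83
eef_pos: [0.62, 0.0015, 0.0381]
tool_rot: [2.222, 2.167, 0.027]
force: [-0.2, -1.9, 1.4]
grip_width: 0.0
```

Request:
servo_tool(xyz=[[-0.05, 0, 0], [-0.1, 0, 0], [-0.15, -0.03, 0], [-0.1, -0.1, -0.2], [-0.1, -0.2, -0.25], [0, -0.2, -0.25], [0, -0.2, -0.25], [0, -0.2, -0.2], [0, 0, 0], [0, 0, 0]], spin=[0, 0, 0, 0, 0, 0, 0, 0, 0, 0], grip=[0, 0, 0, 0, 0, 0, 0, 0, 0, 0])

```text
time_s: 10.67
eef_pos: [0.4798, -0.0672, 0.1918]
tool_rot: [2.23, 2.175, 0.028]
force: [-0.2, 0.2, -0.1]
grip_width: 0.0002
```

```bash
python3 - <<'E'
from h import *
where()
c=cam("wrist"); im=r.grab_frame("wrist")[0]; t=r.grab_frame("top")[0]
for n in ("carrier","guide_bar"):
  for cn,cc in (("top",cam("top")),("wrist",c)):
    for o in r.landmark_of(cn,n)[:3]: print(n,cn,round(o["score"],2),o["at"],M.T@(ray(cc,o["at"],.03)[:2]-O))
a=cv2.resize(t[140:240,245:400],(651,420),interpolation=cv2.INTER_CUBIC)
save("c7",cv2.resize(np.hstack([a,im]),(800,277)))
save("w7",im)
E
```

```text
t 10.67 tcp [ 0.4798 -0.0672  0.1918] stage [-0.1004  0.0162] F [-0.2  0.2 -0.1] w 0.0
tool x yaw err vs stage y 0.0065 tilt -0.9995
carrier top 0.82 [276.6, 175.8] [0.03602967 0.12573549]
carrier top 0.62 [328.3, 129.3] [ 0.16552218 -0.00244344]
carrier top 0.54 [272.5, 139.4] [0.13099747 0.14148547]
carrier wrist 0.65 [396.3, 306.1] [0.03376557 0.12815752]
carrier wrist 0.45 [270.6, 384.6] [ 0.13998898 -0.00053353]
carrier wrist 0.42 [389.7, 365.7] [0.11150683 0.12988365]
guide_bar top 0.4 [274.5, 185.9] [0.00945933 0.12974573]
guide_bar wrist 0.95 [398.3, 282.9] [0.00639885 0.12698827]
```

View pics/w7.png

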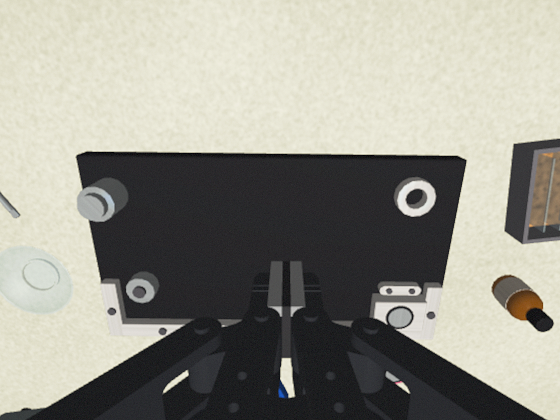

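View pics/c7.png

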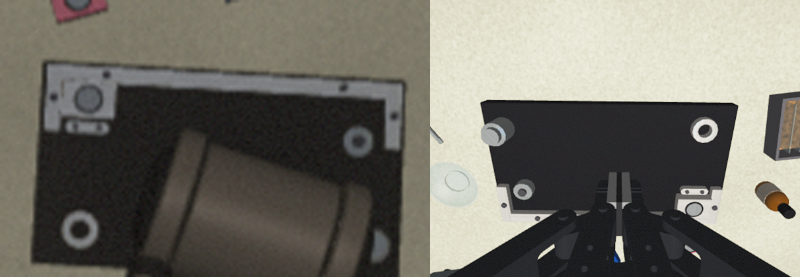

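```bash
python3 -c "
from workcell import r
print(r.hand_in())"
```

```text
the job is handed in; nothing more can be done
None
```

I pushed the carrier flat against the rail with the shut fingertips, then slid it along the rail into the corner pocket at the guide-bar (+y) end. I backed the hand off and handed the job in at about 11 s.

**Against the rail:** The push ended with an 11 N reaction and the finger within 1 mm of where I expected it. The pictures showed the carrier flat against the rail and about 100 mm from the bar, so clear of the pocket.

**Home in the pocket:** The force on the finger rose from about 2.6 N to 12 N when the carrier met the end stop. The last pictures show it square, with no visible gap to the rail or the stop. The other things on and beside the stage look unmoved, and the hand was clear of everything.

**Checks that disagreed:**
- The finger stopped about 4–5 mm further along the rail than my stage fit predicted. The guide bar also read 2–5 mm too far along, so I put most of this down to an offset in my stage fit.
- The networks placed the carrier and the bar 1 mm apart along the rail from the wrist camera, and 4 mm apart from the top camera. The limit is 3.5 mm, so I relied on the force rise and the pictures instead.
- The tool tilted by up to about 0.05 rad during the moves, with no visible effect.

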